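# Sort the repair leftovers into their trays

### The arm

A 7-joint arm with a two-finger parallel gripper is mounted at the origin on a cart in front of the work surface, level with it; the furniture and walls round the work are solid. World frame = base frame: x ahead of the robot, y to its left, z up, the work surface at z = 0. Lengths are in m, angles in rad, forces in N, time in s.
With the tool pointing down it reaches from about 0.4 to 0.9 m from the base axis. Payload 5.5 kg.
Tool frame: the origin (TCP) lies at the very end of the fingers, on their centre line; the grasp point (between the pads) lies 19 mm behind it (grip_point_offset is the distance from the TCP to the grasp point, in m); z points along the fingers, y is the line along which they close (so a half turn about z gives the same grasp; the last joint's range is limited). The gripper opens to 85 mm and grips with 20 to 120 N. Pads are 22 mm wide; open, the fingers measure 114 mm over their backs; the gripper's body (76 mm by 85 mm) begins 54 mm behind the grasp point. The pads swing forward as they close: fully open they stand 13 mm farther back than shut.
Start: joints at [1.46, 0.501, -0.427, 1.55, 0.221, 1.138, -0.21], TCP at [0.237, -0.605, 0.231] pointing down, gripper open.
Joint ranges: [-2.88, 2.88], [-0.31, 2.03], [-1.54, 1.56], [0.2, 2.42], [-1.41, 4.55], [0.19, 2.02], [-2.57, 2.57]. Speed limits (rad/s): [2.57, 2.57, 3.14, 3.14, 3.14, 3.14, 3.14].

### API

Orientations are given as [roll, pitch, yaw] about the fixed x, y, z axes, in that order (R = Rz(yaw) Ry(pitch) Rx(roll)).
In Python, from plant import * gives the robot as it stands.
- The arm moves only by the shell command python3 -m jog 'ROWS' [FORCE]. ROWS is a JSON list of rows, 1 to 10 of them, each of 7 numbers: dx, dy, dz in m, then a rotation vector rx, ry, rz in rad, then the opening from 0.0 (shut) to 1.0 (fully open); each row is the pose to reach, as a shift and turn from the pose commanded when the command began, along the tool's axes at that moment; what a row does not reach only later rows make up. A row lasts 1/8 s, in which the tool goes at most 0.0625 m and 0.188 rad, less where a joint would pass 70% of its speed; a pose out of reach is approached as far as the arm can. The fingers move at their own pace and stop on an object; FORCE is the grip in N (left out, the last holds). Time passes only in rows, so rows that do not move let the fingers close. It prints the time, the measured TCP pose, the force, the opening and the grip force at its end.
- get_state(): the state, without advancing time (a new reading comes with each control period).
- read_camera(name): name is "scene" or "side" or "wrist"; returns a dict with "image" (420x560x3 uint8, red, green, blue), "z_map" (420x560 float32, m along the optical axis (not along the pixel's ray), 0 where there is no reading), "fovy" (degrees; the focal length in pixels is half the picture's height over the tangent of half this angle, whatever the lens; pixels are square), "cx", "cy" (the principal point, pixels), "eye" and "attitude" of the camera in the world. Camera axes: x right, y down, z forward; pixel columns grow to the right and rows downward; lengths in m; the calibration is good to about 2 mm. A picture is of the moment at which its call begins.
- close_job(): hands the job in; it is judged then, once.
The state is a dict: "time_s": time; "joint_pos": joint angles; "joint_velocities": joint speeds; "effort": joint torques, N m; "position": TCP position; "ee_rot": TCP orientation; "wrist_force": force on the tool from outside, world axes, zero at the start; "ft_torque": the same for the moment, N m; "finger_gap": opening from 0.0 (shut) to 1.0 (fully open); "finger_force": force on a finger pad.
Only numpy, scipy, OpenCV 4.12 (cv2) and the standard library are available. Lean on these libraries where they do the work, as an engineer would, in place of code of your own. Each camera call takes 0.05 s, during which the arm holds its last target. There are 200 camera calls.

### The job

Sort the five things left over from a repair into the three shallow trays. The two bare round cells go into the tray with two long bays, one cell lying lengthwise in each; the flux jar and the solder spool go into the tray with two square bays, one standing upright in each (either way round); the white charger block goes flat and lengthwise into the undivided tray. Each must rest on the floor of its bay, inside the walls; let go of everything at the end.

Things in the scene. Friction and masses are not known exactly. Their poses are not given: they have to be found in the camera images.
- round_cell1: bare round battery cell, blue, lying on the bench: 18 mm diameter, 66 mm long along its own y axis. Origin under its middle, at its underside; z up. It does not roll, and across x the fingers meet it about 12 mm apart, so close well below 18 mm. 46 g.
- round_cell2: bare round battery cell, green, otherwise the same as round_cell1: 18 mm diameter, 66 mm long along its y, origin at its underside below the middle; fingers meet it about 12 mm apart.
- flux_jar: round flux jar, dark screw lid on an amber body, 46 mm diameter, 32 mm high, standing upright. Origin at the centre of its underside, z up. The lid is tight.
- solder_spool: upright spool with white flanges and a little solder wire, 40 mm flange diameter (a wire end sticks out to 45 mm), 38 mm high. Origin at the underside; the spool's axis is 2 mm from it, at about x -2 mm, y +2 mm. z up.
- usb_charger: white charger block with rounded edges, 42 (x) x 75 (y) x 22 (z) mm, lying flat. Origin at the centre of its underside, z up. Grip it across its 42 mm width.
- cell_tray: shallow grey tray fixed to the bench, 10 mm high; floor and walls 3 mm thick. Origin: centre of its underside, z up; blank label card on its -x end. Left half of the bench, turned up to 0.3 rad. 96 (x) x 94 (y) mm outside, with one lengthwise divider 8 mm thick: two long bays 90 mm (x) by 40 mm (y), centred at y = +24 and y = -24 mm. A cell lies in a bay along the tray's x.
- supply_tray: shallow grey tray fixed to the bench, 10 mm high; floor and walls 3 mm thick. Origin: centre of its underside, z up; blank label card on its -x end. Left half of the bench, turned up to 0.3 rad. 140 (x) x 70 (y) mm outside, with one cross divider 6 mm thick: two square bays 64 x 64 mm, centred at x = +35 and x = -35 mm.
- charger_tray: shallow grey tray fixed to the bench, 10 mm high; floor and walls 3 mm thick. Origin: centre of its underside, z up; blank label card on its -x end. Left half of the bench, turned up to 0.3 rad. 102 (x) x 68 (y) mm outside, undivided: one bay 96 mm (x) by 62 mm (y), centred on the origin. A hot-air tool 0.25 m tall stands at about x 0.65, y 0.08 behind the trays.

How it is judged:
At the end, for the whole second after the job is handed in: One cell lies level in each long bay, jar and spool stand upright one in each square bay, the charger lies flat, right way up, in the undivided tray; within 14 mm of bay centres (cells 15 across; jar, spool 16), within 0.4 rad of lengthwise, on the tray floors, at rest (((x of round_cell1 in the frame of cell_tray between -0.014 and 0.014 m and y of round_cell1 in the frame of cell_tray between 0.009 and 0.039 m and z of each of round_cell1, round_cell2 in the frame of cell_tray below 0.0095 m and angle between round_cell1's own y axis and vertical between 1.45 and 1.69 rad and angle between the y axis of each of round_cell1, round_cell2 and the x axis of cell_tray, either way round below 0.4 rad and x of round_cell2 in the frame of cell_tray between -0.014 and 0.014 m and y of round_cell2 in the frame of cell_tray between -0.039 and -0.009 m and angle between round_cell2's own y axis and vertical between 1.45 and 1.69 rad) or (x of round_cell1 in the frame of cell_tray between -0.014 and 0.014 m and y of round_cell1 in the frame of cell_tray between -0.039 and -0.009 m and z of each of round_cell1, round_cell2 in the frame of cell_tray below 0.0095 m and angle between round_cell1's own y axis and vertical between 1.45 and 1.69 rad and angle between the y axis of each of round_cell1, round_cell2 and the x axis of cell_tray, either way round below 0.4 rad and x of round_cell2 in the frame of cell_tray between -0.014 and 0.014 m and y of round_cell2 in the frame of cell_tray between 0.009 and 0.039 m and angle between round_cell2's own y axis and vertical between 1.45 and 1.69 rad)) and ((x of flux_jar in the frame of supply_tray between 0.019 and 0.051 m and y of flux_jar in the frame of supply_tray between -0.016 and 0.016 m and z of each of flux_jar, solder_spool in the frame of supply_tray below 0.007 m and angle between each of flux_jar, solder_spool's own z axis and vertical below 0.1 rad and x of solder_spool in the frame of supply_tray between -0.051 and -0.019 m and y of solder_spool in the frame of supply_tray between -0.016 and 0.016 m) or (x of flux_jar in the frame of supply_tray between -0.051 and -0.019 m and y of flux_jar in the frame of supply_tray between -0.016 and 0.016 m and z of each of flux_jar, solder_spool in the frame of supply_tray below 0.007 m and angle between each of flux_jar, solder_spool's own z axis and vertical below 0.1 rad and x of solder_spool in the frame of supply_tray between 0.019 and 0.051 m and y of solder_spool in the frame of supply_tray between -0.016 and 0.016 m)) and x of usb_charger in the frame of charger_tray between -0.014 and 0.014 m and y of usb_charger in the frame of charger_tray between -0.014 and 0.014 m and z of usb_charger in the frame of charger_tray below 0.007 m and angle between usb_charger's own z axis and vertical below 0.1 rad and angle between the y axis of usb_charger and the x axis of charger_tray, either way round below 0.4 rad and linear speed of each of round_cell1, round_cell2, flux_jar, solder_spool, usb_charger below 0.02 m/s and angular speed of each of round_cell1, round_cell2, flux_jar, solder_spool, usb_charger below 0.3 rad/s); the robot touches nothing.
It also fails if it takes over 120 s, if anything falls off the work surface, if the arm or the gripper's body presses on something with over 40 N, if the wrist force passes 120 N, or if a joint passes its speed limit or range.

## Working session

There is one attempt and no reset: what is moved stays moved. The work goes in short steps, Python scripts to look and compute and a shell command to move; the robot and the scene stay as the last step left them, time stands still between calls to the robot, and variables do not carry over. Pictures are saved under pics/ and viewed, at most 14 in all, crops included, and the job is handed in when it is done.

```bash
mkdir -p pics; ls
cat > h.py <<'E'
from plant import *
import numpy as np, cv2
from scipy.spatial.transform import Rotation as R
def cam(name,fn=None):
    c=read_camera(name)
    if fn: cv2.imwrite('pics/'+fn,c['image'][:,:,::-1])
    np.savez('/tmp/%s.npz'%name,**{k:np.array(v) for k,v in c.items()})
    return c
def rot(a):
    a=np.array(a,float)
    return a if a.shape==(3,3) else R.from_euler('xyz',a).as_matrix()
def cloud(c):
    f=210/np.tan(np.radians(float(c['fovy'])/2))
    v,u=np.mgrid[0:420,0:560]; z=c['z_map']
    p=np.stack([(u-c['cx'])/f*z,(v-c['cy'])/f*z,z],-1)
    return p@rot(c['attitude']).T+np.array(c['eye'])
E
python3 - <<'E'
from h import *
for n in ['scene','side','wrist']:
    c=cam(n,n+'0.png'); print(n,c['fovy'],c['cx'],c['cy'],c['eye'],c['attitude'])
s=get_state(); print(s)
E
```

```text
pics
scene 43.14555619437849 273.97458215499654 208.49491740120192 [-0.59071265  0.89976855  0.69215274] [-2.02019443  0.01834192 -2.2855007 ]
side 44.8785920653132 282.5663762880577 215.97450836839747 [ 0.26195803 -1.00723228  0.85602398] [-2.23205518 -0.01638723 -0.20020758]
wrist 70.24318198164654 277.1110387861791 210.7538679673002 [ 0.31406713 -0.57519922  0.37320015] [ 2.81510847e+00  1.76364095e-03 -1.19540628e+00]
{'time_s': 0.15, 'joint_pos': array([ 1.46017394,  0.50165038, -0.4268092 ,  1.55116541,  0.2208114 ,
        1.13831442, -0.21029729]), 'joint_velocities': array([-0.00213483, -0.00249598, -0.00032997, -0.00395442, -0.00063476,
       -0.00175254, -0.00107039]), 'effort': array([-6.46035929e-03, -5.70045090e+01, -5.82517773e+00, -2.81285655e+01,
        1.06390144e-02,  7.86905643e-03,  1.07392290e-05]), 'position': array([ 0.23713007, -0.60464677,  0.23050318]), 'ee_rot': array([-3.14010348e+00, -4.22958587e-05,  3.73843840e-01]), 'wrist_force': array([-0.05036912, -1.27225137, -0.57202464]), 'ft_torque': array([-0.01211122,  0.03750604,  0.03895049]), 'finger_force': 0.0, 'finger_gap': 0.9945860175732762}
```

View pics/scene0.png

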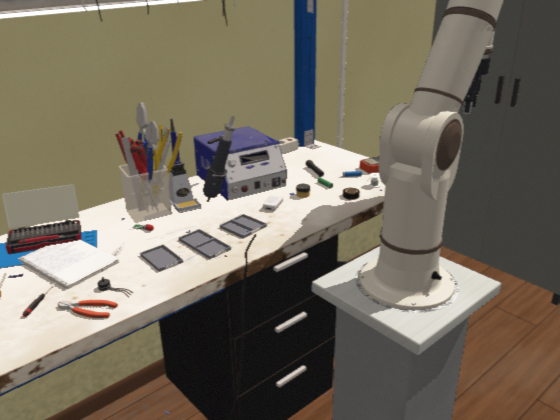

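View pics/side0.png

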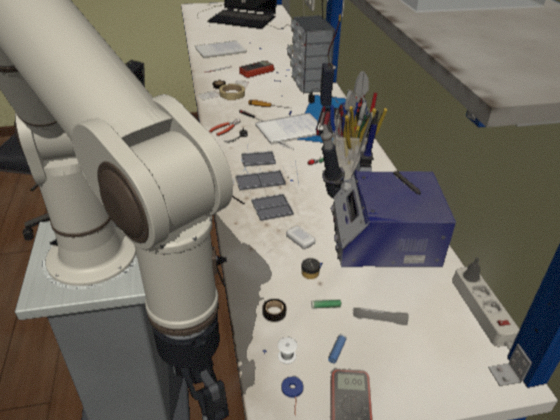

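The scene view shows three trays at about (160,257), (204,244) and (243,226). In the side view they sit at (258,158), (262,181) and (272,207). Also in the side view: charger (300,236), jar (311,268), green cell (326,304), blue cell (337,347) and white spool (288,346). The black ring (275,309) and blue disc (291,385) are distractors.

Run:
```python
from h import *
s=np.load('/tmp/side.npz'); c=np.load('/tmp/scene.npz')
P=cloud(s);Q=cloud(c)
for n,u,v in [('chtray',258,158),('sup',262,181),('celltray',272,207),('charger',300,236),('jar',311,268),('green',326,304),('blue',337,347),('spool',288,346),('ring',275,309)]:
    print(n,P[v,u].round(3))
for n,u,v in [('t1',160,257),('t2',204,244),('t3',243,226),('chg',273,202),('jar',303,190),('green',325,183),('blue',352,174),('spool',374,181)]:
    print(n,Q[v,u].round(3))
i=cv2.resize(s['image'][130:370,215:375],None,fx=3.3,fy=2.5,interpolation=cv2.INTER_CUBIC)
i=cv2.resize(s['image'][140:380,210:530],None,fx=2.5,fy=2.5,interpolation=cv2.INTER_CUBIC)
cv2.imwrite('pics/sidecrop.png',i[:,:,::-1])
```

```text
chtray [0.476 0.372 0.004]
sup [0.465 0.229 0.012]
celltray [0.472 0.106 0.006]
charger [ 0.516 -0.048  0.021]
jar [ 0.511 -0.181  0.035]
green [ 0.521 -0.28   0.017]
blue [ 0.512 -0.397  0.019]
spool [ 0.412 -0.389  0.036]
ring [ 0.411 -0.26   0.002]
t1 [0.479 0.37  0.004]
t2 [0.464 0.246 0.   ]
t3 [0.47  0.111 0.003]
chg [ 0.496 -0.023  0.026]
jar [ 0.497 -0.147  0.027]
green [ 0.512 -0.261  0.013]
blue [ 0.513 -0.394  0.007]
spool [ 0.406 -0.378  0.018]
```

View pics/sidecrop.png

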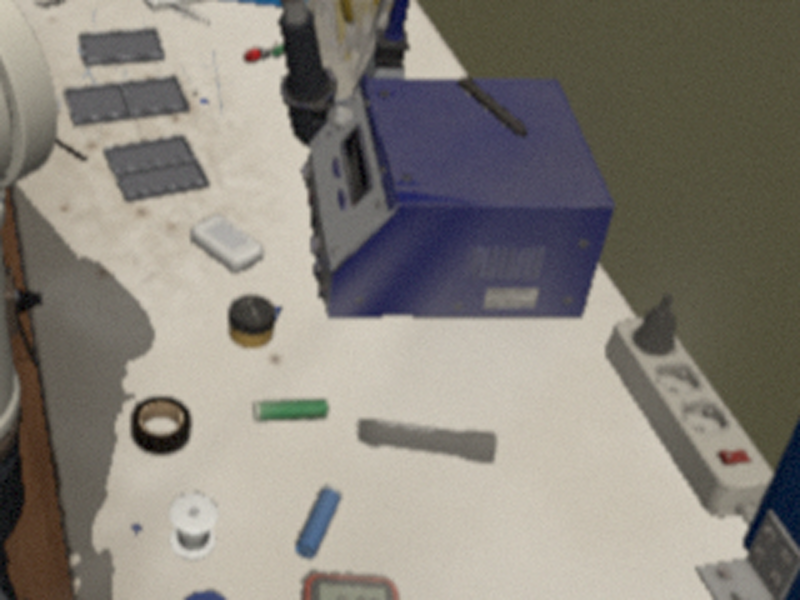

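The trays, from robot-right to left, are cell (two long bays), supply (cross divider) and charger (undivided). Next I take wrist-camera views from above.

```bash
cat >> h.py <<'E'
def go(x,y,z,yaw):
    "shift and rotvec in tool axes to a tool-down pose; yaw mod pi kept near present"
    s=get_state(); r=rot(s['ee_rot']); d=r.T@(np.array([x,y,z])-s['position'])
    cur=R.from_matrix(r).as_euler('xyz')[2]; yaw=cur+(yaw-cur+np.pi/2)%np.pi-np.pi/2
    w=R.from_matrix(r.T@rot([np.pi,0,yaw])).as_rotvec()
    n=max(np.linalg.norm(d)/.0625,np.linalg.norm(w)/.188)
    print('t%.2f'%s['time_s'],d.round(4),w.round(4),'yaw->%.3f rows>=%.1f j7 %.2f'%(yaw,n,s['joint_pos'][6]))
E
python3 -c "
from h import *
go(.45,-.2,.34,0)"
```

```text
t0.15 [ 0.3459 -0.2991 -0.109 ] [-1.500e-03  2.000e-04  3.738e-01] yaw->0.000 rows>=7.5 j7 -0.21
```

```bash
python3 -m jog '[[0.346,-0.299,-0.109,-0.0015,0,0.374,1],[0.346,-0.299,-0.109,-0.0015,0,0.374,1],[0.346,-0.299,-0.109,-0.0015,0,0.374,1],[0.346,-0.299,-0.109,-0.0015,0,0.374,1],[0.346,-0.299,-0.109,-0.0015,0,0.374,1],[0.346,-0.299,-0.109,-0.0015,0,0.374,1],[0.346,-0.299,-0.109,-0.0015,0,0.374,1],[0.346,-0.299,-0.109,-0.0015,0,0.374,1],[0.346,-0.299,-0.109,-0.0015,0,0.374,1],[0.346,-0.299,-0.109,-0.0015,0,0.374,1]]' 60
python3 - <<'E'
from h import *
c=cam('wrist','w1.png'); print(c['eye'],c['attitude'],get_state()['joint_pos'].round(2),get_state()['joint_velocities'].round(2))
np.savez('/tmp/w1.npz',P=cloud(c),I=c['image'])
go(.45,-.2,.34,0)
E
```

```text
time_s: 1.4
position: [0.4496, -0.2012, 0.3399]
ee_rot: [3.14, 0.001, -0.001]
wrist_force: [-1.3, -0.3, 0.1]
finger_gap: 1.002
finger_force: 0.0
[ 0.53235859 -0.20151787  0.48269821] [ 2.81443239e+00 -1.83350109e-03 -1.57007884e+00] [ 0.95  0.13 -0.63  1.79  0.08  1.25 -1.28] [ 0.01  0.    0.01 -0.   -0.    0.   -0.  ]
t1.45 [ 0.0006 -0.0016 -0.0002] [ 0.0015  0.0009 -0.0022] yaw->0.000 rows>=0.0 j7 -1.28
```

View pics/w1.png

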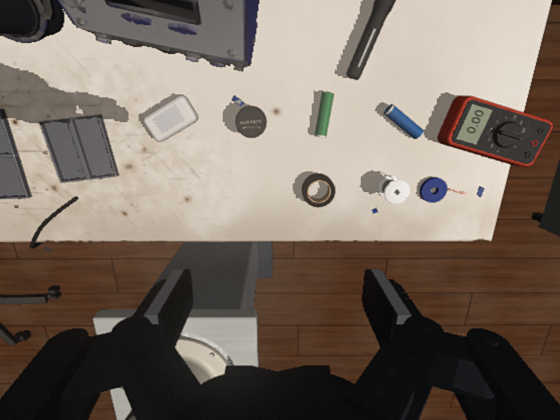

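The wrist view shows the charger (169,118), jar (251,121), green cell (325,114), blue cell (404,121), spool (397,190), with the tray edge at the left. I take a second view over the trays.

```bash
python3 -m jog '[[0,-0.4,0,0.0015,0,-0.002,1],[0,-0.4,0,0.0015,0,-0.002,1],[0,-0.4,0,0.0015,0,-0.002,1],[0,-0.4,0,0.0015,0,-0.002,1],[0,-0.4,0,0.0015,0,-0.002,1],[0,-0.4,0,0.0015,0,-0.002,1],[0,-0.4,0,0.0015,0,-0.002,1],[0,-0.4,0,0.0015,0,-0.002,1],[0,-0.4,0,0.0015,0,-0.002,1],[0,-0.4,0,0.0015,0,-0.002,1]]' 60
python3 - <<'E'
from h import *
c=cam('wrist','w2.png'); 
np.savez('/tmp/w2.npz',P=cloud(c),I=c['image'])
for n in (1,2):
    D=np.load('/tmp/w%d.npz'%n);P,I=D['P'],D['I']
    inb=(P[...,0]>.33)&(P[...,0]<.6)&(abs(P[...,1])<.5)
    b=inb&(I.min(-1)>170); print('bench z',np.median(P[b][:,2]).round(4))
    H=cv2.cvtColor(I,cv2.COLOR_RGB2HSV)
    raised=(inb&(P[...,2]>.007)).astype(np.uint8)
    k,l,st,ce=cv2.connectedComponentsWithStats(cv2.morphologyEx(raised,cv2.MORPH_OPEN,np.ones((3,3))))
    for i in range(1,k):
        if st[i,4]<80: continue
        p=P[l==i]; top=np.percentile(p[:,2],90)
        q=p[p[:,2]>top-.012,:2].astype(np.float32)*1000
        r=cv2.minAreaRect(q); print(n,'px',ce[i].round(),'top %.3f'%top,np.round(r[0],1),np.round(r[1],1),round(r[2],1))
E
```

```text
time_s: 2.7
position: [0.4509, 0.1974, 0.3395]
ee_rot: [3.141, -0.0, -0.002]
wrist_force: [-0.8, -0.3, 0.2]
finger_gap: 0.997
finger_force: 0.0
bench z 0.0001
1 px [230.  59.] top 0.078 [ 578.7 -167.4] [110.3  32.8] 52.9
1 px [356.  68.] top 0.025 [ 558.3 -268.3] [ 27.6 140.7] 32.4
1 px [324. 114.] top 0.019 [ 529.3 -241.9] [80.9 65.2] 83.1
1 px [171. 118.] top 0.023 [ 534.4 -100. ] [ 54.9 195.6] 14.5
1 px [464. 123.] top 0.033 [ 538.7 -357.8] [304.  74.] 78.7
1 px [404. 121.] top 0.019 [ 530.9 -315.3] [223.8  40.9] 78.9
1 px [251. 121.] top 0.033 [ 520.8 -167.5] [44.7 56.4] 57.3
1 px [ 79. 150.] top 0.011 [478.1 -42.5] [ 95.9 322.1] 2.3
1 px [ 10. 153.] top 0.011 [470.3 221. ] [23.2 34. ] 89.6
1 px [319. 190.] top 0.019 [ 462. -252.] [164.9  52.9] 17.9
1 px [396. 191.] top 0.039 [ 474.3 -308. ] [239.4  39.3] 52.1
1 px [434. 190.] top 0.010 [ 457.9 -337.5] [308.   40.7] 67.8
1 px [ 55. 214.] top 0.016 [365.5 168.6] [ 10.8 107.9] 38.0
1 px [278. 370.] top 0.429 [ 460.6 -201.8] [103.  105.5] 44.3
bench z 0.0001
2 px [490.  18.] top 0.279 [566.6 118.1] [ 16.  170.1] 17.4
2 px [525.  60.] top 0.070 [570.4  20. ] [ 16.3 360.8] 9.2
2 px [86. 88.] top 0.014 [566.2 349.5] [ 76.  302.9] 2.0
2 px [436. 119.] top 0.023 [513.   57.1] [ 61.7 275.6] 4.3
2 px [520. 121.] top 0.033 [514.2   5.5] [ 44.  382.1] 0.8
2 px [334. 149.] top 0.011 [496.5 127.9] [145.   58.9] 39.6
2 px [246. 156.] top 0.011 [480.4 225.1] [ 45.5 111.4] 39.7
2 px [553. 192.] top 0.019 [ 406.7 -253.5] [48.2 24.2] 14.8
2 px [294. 215.] top 0.016 [429.  164.1] [ 81.  203.5] 85.7
2 px [278. 370.] top 0.429 [462.2 196.6] [105.4 102.2] 45.9
```

View pics/w2.png

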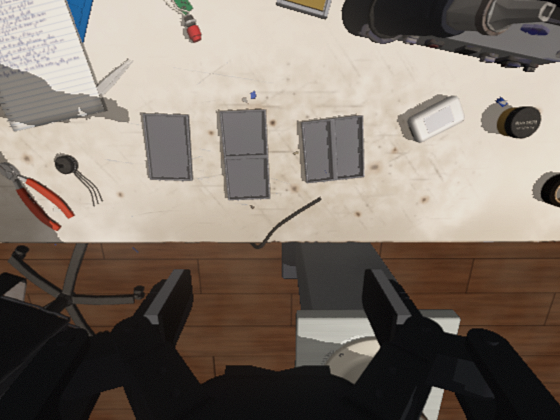

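The second view shows the three trays at (167,146), (246,154) and (333,148), all grey. Each tray's long axis is roughly along image vertical, which is world x. Depth flying pixels spoiled the rectangles, so I segment by colour and intersect the rays with planes at the measured heights.

```bash
cat >> h.py <<'E'
def rays(c):
    f=210/np.tan(np.radians(float(c['fovy'])/2)); v,u=np.mgrid[0:420,0:560]
    return np.stack([(u-c['cx'])/f,(v-c['cy'])/f,np.ones((420,560))],-1)@rot(c['attitude']).T
def blob(c,mask,seed,zp):
    "component of mask at seed (u,v), projected on plane z=zp: min area rect in mm + its depth-cloud top"
    k,l,st,ce=cv2.connectedComponentsWithStats(mask.astype(np.uint8))
    i=l[seed[1],seed[0]]
    if i==0: print('seed off'); return
    m=l==i; d=rays(c)[m]; e=np.array(c['eye']); p=e+d*((zp-e[2])/d[:,2])[:,None]
    r=cv2.minAreaRect((p[:,:2]*1000).astype(np.float32)); z=cloud(c)[m][:,2]
    print(seed,'n',m.sum(),'ztop %.4f med %.4f'%(np.percentile(z,80),np.median(z)),'c',np.round(r[0],1),'wh',np.round(r[1],1),'ang %.1f'%r[2],'mean',(p.mean(0)*1000).round(1)[:2])
E
python3 - <<'E'
from h import *
w2=dict(np.load('/tmp/wrist.npz'))
D=np.load('/tmp/w1.npz'); w1=dict(w2); w1['image']=D['I']
w1['eye']=np.array([0.53235859,-0.20151787,0.48269821]); w1['attitude']=np.array([2.81443239,-1.83350109e-03,-1.57007884])
f=210/np.tan(np.radians(float(w1['fovy'])/2))
# recover z map from the saved cloud
w1['z_map']=(D['P']-w1['eye'])@rot(w1['attitude'])[:,2]
def hsv(c): return [a.astype(int) for a in cv2.split(cv2.cvtColor(c['image'],cv2.COLOR_RGB2HSV))]
h,s,v=hsv(w2)
for (u,vv) in [(167,146),(246,135),(333,148),(318,150),(436,119),(520,121),(470,100)]: print((u,vv),h[vv,u],s[vv,u],v[vv,u])
g=(s<60)&(v<150)
gc=cv2.morphologyEx(g.astype(np.uint8),cv2.MORPH_CLOSE,np.ones((3,3)))
for sd in [(160,146),(240,135),(318,150)]: blob(w2,gc,sd,.010)
h,s,v=hsv(w1)
for (u,vv) in [(169,118),(251,121),(325,114),(404,121),(390,190),(397,190),(251,60+50),(280,150)]: print((u,vv),h[vv,u],s[vv,u],v[vv,u])
blob(w1,(s>110)&(h>45)&(h<85),(325,114),.009)
blob(w1,(s>110)&(h>95)&(h<125),(404,121),.009)
P=cloud(w1); gx=np.hypot(*np.gradient(P[...,2])) 
fl=gx<.004
for sd,z0,z1 in [((169,118),.017,.028),((251,121),.028,.038),((392,190),.034,.042),((404,121),.012,.022),((325,114),.012,.022)]:
    blob(w1,fl&(P[...,2]>z0)&(P[...,2]<z1),sd,(z0+z1)/2)
i=cv2.resize(w1['image'][80:230,120:450],None,fx=2.4,fy=2.4,interpolation=cv2.INTER_CUBIC)
cv2.imwrite('pics/c1.png',i[:,:,::-1])
E
```

```text
(167, 146) 168 11 115
(246, 135) 10 7 115
(333, 148) 0 6 119
(318, 150) 165 9 115
(436, 119) 9 8 211
(520, 121) 16 40 71
(470, 100) 17 28 225
(160, 146) n 3085 ztop 0.0048 med 0.0033 c [477.4 367.6] wh [ 72.7 102.3] ang 88.4 mean [479.2 367.2]
(240, 135) n 4244 ztop 0.0046 med 0.0033 c [464.3 248.8] wh [141.4  75. ] ang 2.4 mean [467.6 248.5]
(318, 150) n 4039 ztop 0.0056 med 0.0034 c [473.9 114.4] wh [ 98.4 104.5] ang 6.2 mean [475.7 112.3]
(169, 118) 15 13 191
(251, 121) 17 38 136
(325, 114) 61 80 134
(404, 121) 107 140 148
(390, 190) 20 13 230
(397, 190) 15 21 96
(251, 110) 16 35 80
(280, 150) 17 31 216
seed off
(404, 121) n 420 ztop 0.0185 med 0.0174 c [ 512.9 -397.9] wh [59.8 16. ] ang 54.1 mean [ 513.1 -397.9]
(169, 118) n 1342 ztop 0.0228 med 0.0219 c [519.6 -45.2] wh [39.4 72.3] ang 28.6 mean [520.  -45.1]
(251, 121) n 670 ztop 0.0329 med 0.0323 c [ 516.2 -164.6] wh [40.6 41.6] ang 89.3 mean [ 516.4 -164.6]
(392, 190) n 396 ztop 0.0383 med 0.0376 c [ 413.4 -386.7] wh [35.  35.7] ang 0.0 mean [ 413.  -387.2]
(404, 121) n 457 ztop 0.0184 med 0.0173 c [ 514.8 -393. ] wh [63.3 16.1] ang 54.2 mean [ 515.3 -392.5]
(325, 114) n 436 ztop 0.0183 med 0.0172 c [ 525.6 -272.1] wh [15.1 62.2] ang 82.4 mean [ 526.2 -272.1]
```

View pics/c1.png

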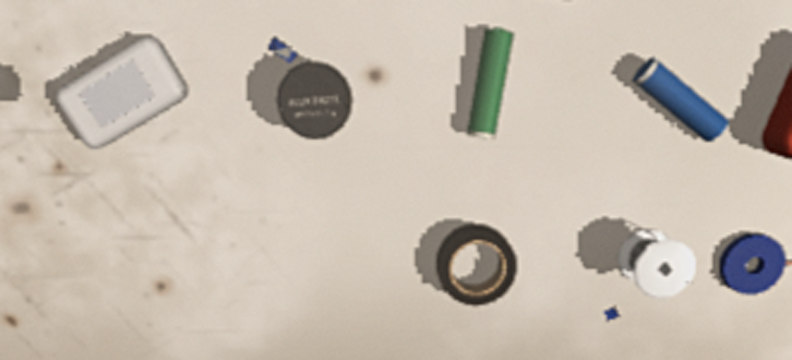

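The crop confirms the sizes and headings: charger axis about -61°, green -8°, blue 54°. I refine the trays without shadow, cross-check from the side camera, and measure how close the station stands.

Run:
```python
from h import *
w2=dict(np.load('/tmp/wrist.npz')); sd=dict(np.load('/tmp/side.npz')); sc=dict(np.load('/tmp/scene.npz'))
h,s,v=[a.astype(int) for a in cv2.split(cv2.cvtColor(w2['image'],cv2.COLOR_RGB2HSV))]
g=((s<22)&(v<150)&(v>85)).astype(np.uint8)
g=cv2.morphologyEx(g,cv2.MORPH_OPEN,np.ones((3,3)))
for q in [(160,146),(240,135),(240,180),(318,150),(345,150)]: blob(w2,g,q,.010); 
P=cloud(w2)
m=g.astype(bool)&(P[...,2]>.008)&(P[...,2]<.013)&(P[...,0]>.38)&(P[...,0]<.56)
for n,y0,y1 in [('ch',.32,.42),('su',.2,.3),('ce',.05,.17)]:
    p=P[m&(P[...,1]>y0)&(P[...,1]<y1)][:,:2]*1000; r=cv2.minAreaRect(p.astype(np.float32)); print(n,len(p),np.round(r[0],1),np.round(r[1],1),round(r[2],1),p.mean(0).round(1))
D=np.load('/tmp/w1.npz')['P']
for nm,Q in (('w1',D),('side',cloud(sd)),('w2',P)):
  for y in np.arange(-.3,.16,.05):
    k=(Q[...,2]>.06)&(Q[...,2]<.3)&(abs(Q[...,1]-y)<.025)&(Q[...,0]>.52)
    if k.sum()>20: print(nm,'y%.2f minx %.3f zmax %.3f'%(y,np.percentile(Q[k][:,0],2),np.percentile(Q[k][:,2],99)))
Q=cloud(sd)
for nm,c,z0,z1 in [('charger',(.52,-.045),.017,.027),('jar',(.516,-.165),.028,.038),('spool',(.413,-.387),.034,.042),('blue',(.515,-.395),.012,.022),('green',(.525,-.273),.012,.022)]:
  for t,Z in (('side',Q),('scene',cloud(sc))):
    k=(np.hypot(Z[...,0]-c[0],Z[...,1]-c[1])<.05)&(Z[...,2]>z0)&(Z[...,2]<z1); print(nm,t,k.sum(),Z[k].mean(0).round(4))
```

```text
(160, 146) n 2502 ztop 0.0042 med 0.0032 c [479.2 366.4] wh [68.3 96.4] ang 88.4 mean [480.2 368.4]
(240, 135) n 1781 ztop 0.0042 med 0.0032 c [500.4 250.3] wh [64.8 63.5] ang 2.2 mean [501.1 250.6]
(240, 180) n 1607 ztop 0.0046 med 0.0033 c [432.7 246.3] wh [68.1 66.9] ang 90.0 mean [433.6 247.8]
(318, 150) n 1398 ztop 0.0043 med 0.0033 c [473.2 135.8] wh [89.7 38.7] ang 6.4 mean [474.8 136.5]
(345, 150) n 1596 ztop 0.0088 med 0.0035 c [476.2  90.5] wh [94.4 42.7] ang 6.8 mean [479.4  91.4]
ch 232 [479.3 366.3] [67.8 96.1] 88.1 [491.4 369.3]
su 370 [466.7 246.4] [132.3  68.4] 2.5 [476.9 260.8]
ce 486 [473.7 112.5] [94.5 84.5] 6.4 [482.1 119.5]
w1 y-0.15 minx 0.594 zmax 0.137
w1 y-0.10 minx 0.600 zmax 0.131
w1 y-0.05 minx 0.609 zmax 0.120
w1 y-0.00 minx 0.618 zmax 0.123
w1 y0.05 minx 0.605 zmax 0.171
w1 y0.10 minx 0.603 zmax 0.118
side y-0.30 minx 0.851 zmax 0.298
side y-0.25 minx 0.896 zmax 0.298
side y-0.20 minx 0.666 zmax 0.294
side y-0.15 minx 0.598 zmax 0.294
side y-0.10 minx 0.606 zmax 0.295
side y-0.05 minx 0.614 zmax 0.295
side y-0.00 minx 0.624 zmax 0.296
side y0.05 minx 0.586 zmax 0.296
side y0.10 minx 0.608 zmax 0.298
side y0.15 minx 0.683 zmax 0.296
w2 y-0.15 minx 0.592 zmax 0.093
w2 y-0.10 minx 0.600 zmax 0.124
w2 y-0.05 minx 0.608 zmax 0.096
w2 y-0.00 minx 0.616 zmax 0.075
w2 y0.05 minx 0.584 zmax 0.283
w2 y0.10 minx 0.604 zmax 0.202
charger side 314 [ 0.5167 -0.0453  0.0224]
charger scene 139 [ 0.5135 -0.035   0.0213]
jar side 216 [ 0.5134 -0.1654  0.0329]
jar scene 70 [ 0.5126 -0.1582  0.0312]
spool side 246 [ 0.4103 -0.3865  0.0382]
spool scene 43 [ 0.4096 -0.38    0.0374]
blue side 233 [ 0.5128 -0.3957  0.0173]
blue scene 56 [ 0.5102 -0.3889  0.0156]
green side 182 [ 0.5232 -0.2749  0.0174]
green scene 53 [ 0.5211 -0.266   0.0157]
```

Measurements agree: the tops stand at 22, 33, 38, 18 and 18 mm, matching the text. Charger first.

```bash
python3 -c "
from h import *
go(.518,-.045,.12,-1.072)"
```

```text
t2.75 [0.0674 0.2424 0.2198] [ 6.0000e-04 -7.0000e-04  1.0705e+00] yaw->-1.072 rows>=5.7 j7 -2.19
```

The last joint is near its limit at yaw 0, since yaw ≈ azimuth + j7 + 1.70. I'll work with the half-turned yaw (1 to 3.3 rad), which also keeps the camera on the robot's side.

```bash
python3 - <<'E'
s=open('h.py').read()
s=s.replace("yaw=cur+(yaw-cur+np.pi/2)%np.pi-np.pi/2\n","cur=(cur-.3)%(2*np.pi)+.3\n").replace("w=R.from_matrix(r.T@rot([np.pi,0,yaw])).as_rotvec()","w=R.from_matrix(r.T@rot([np.pi,0,yaw])).as_rotvec(); w[2]=cur-yaw")
s=s.replace("s['joint_pos'][6]))","s['joint_pos'][6]),'now',s['position'].round(4),'%.3f'%cur,'gap %.3f F %.0f'%(s['finger_gap'],s['finger_force']))")
open('h.py','w').write(s)
E
python3 -m jog '[[0.067,0.242,0.17,0,0,-1.88,1],[0.067,0.242,0.17,0,0,-1.88,1],[0.067,0.242,0.17,0,0,-1.88,1],[0.067,0.242,0.17,0,0,-1.88,1],[0.067,0.242,0.17,0,0,-1.88,1],[0.067,0.242,0.17,0,0,-1.88,1],[0.067,0.242,0.17,0,0,-1.88,1],[0.067,0.242,0.17,0,0,-1.88,1],[0.067,0.242,0.17,0,0,-1.88,1],[0.067,0.242,0.17,0,0,-1.88,1]]' 60
python3 -c "
from h import *
go(.518,-.045,.006,2.07)"
```

```text
time_s: 4.0
position: [0.5177, -0.0438, 0.1697]
ee_rot: [-3.141, 0.001, 1.881]
wrist_force: [0.6, 0.1, 0.5]
finger_gap: 0.997
finger_force: 0.0
t4.00 [-0.0011 -0.      0.1637] [-0.0002  0.0008 -0.1893] yaw->2.070 rows>=2.6 j7 -0.20 now [ 0.5177 -0.0438  0.1697] 1.881 gap 0.997 F 0
```

```bash
python3 -m jog '[[-0.001,0,0.06,0,0,-0.189,1],[-0.001,0,0.11,0,0,-0.189,1],[-0.001,0,0.14,0,0,-0.189,1],[-0.001,0,0.155,0,0,-0.189,1],[-0.001,0,0.1637,0,0,-0.189,1],[-0.001,0,0.1637,0,0,-0.189,0.3],[-0.001,0,0.1637,0,0,-0.189,0.3],[-0.001,0,0.1637,0,0,-0.189,0.3],[-0.001,0,0.1637,0,0,-0.189,0.3],[-0.001,0,0.1637,0,0,-0.189,0.3]]' 60
python3 -c "
from h import *
go(.518,-.045,.1,2.07)"
```

```text
time_s: 5.25
position: [0.5194, -0.0432, 0.0075]
ee_rot: [3.139, 0.002, 2.066]
wrist_force: [-0.8, 1.1, 5.2]
finger_gap: 0.476
finger_force: 61.3
t5.25 [-0.0011 -0.0019 -0.0926] [ 0.0022  0.0018 -0.0041] yaw->2.070 rows>=1.5 j7 -0.24 now [ 0.5194 -0.0432  0.0075] 2.066 gap 0.476 F 61
```

```bash
python3 -m jog '[[0,0,-0.06,0,0,0,0.3],[0,0,-0.1,0,0,0,0.3]]'
python3 -c "
from h import *
go(.477,.3664,.1,3.113)"
```

```text
time_s: 5.5
position: [0.5186, -0.0429, 0.1082]
ee_rot: [3.14, 0.001, 2.066]
wrist_force: [1.1, -0.3, -1.8]
finger_gap: 0.475
finger_force: 61.9
t5.50 [0.3798 0.158  0.0082] [ 9.0000e-04  1.3000e-03 -1.0466e+00] yaw->3.113 rows>=6.6 j7 -0.11 now [ 0.5186 -0.0429  0.1082] 2.066 gap 0.475 F 62
```

```bash
python3 -m jog '[[0.38,0.158,0.008,0,0,-1.047,0.3],[0.38,0.158,0.008,0,0,-1.047,0.3],[0.38,0.158,0.008,0,0,-1.047,0.3],[0.38,0.158,0.008,0,0,-1.047,0.3],[0.38,0.158,0.008,0,0,-1.047,0.3],[0.38,0.158,0.008,0,0,-1.047,0.3],[0.38,0.158,0.008,0,0,-1.047,0.3],[0.38,0.158,0.008,0,0,-1.047,0.3],[0.38,0.158,0.008,0,0,-1.047,0.3]]'
python3 -c "
from h import *
go(.477,.3664,.0125,3.113)
c=cam('scene'); cv2.imwrite('pics/s1.png',cv2.resize(c['image'][170:290,110:270],None,fx=5,fy=5)[:,:,::-1])"
```

```text
time_s: 6.62
position: [0.4768, 0.3654, 0.0979]
ee_rot: [-3.14, 0.001, 3.113]
wrist_force: [0.2, -0.2, -1.4]
finger_gap: 0.476
finger_force: 61.8
t6.62 [-0.0001  0.0011  0.0854] [-0.0013  0.0006 -0.0002] yaw->3.113 rows>=1.4 j7 0.14 now [0.4768 0.3654 0.0979] 3.113 gap 0.476 F 62
```

View pics/s1.png

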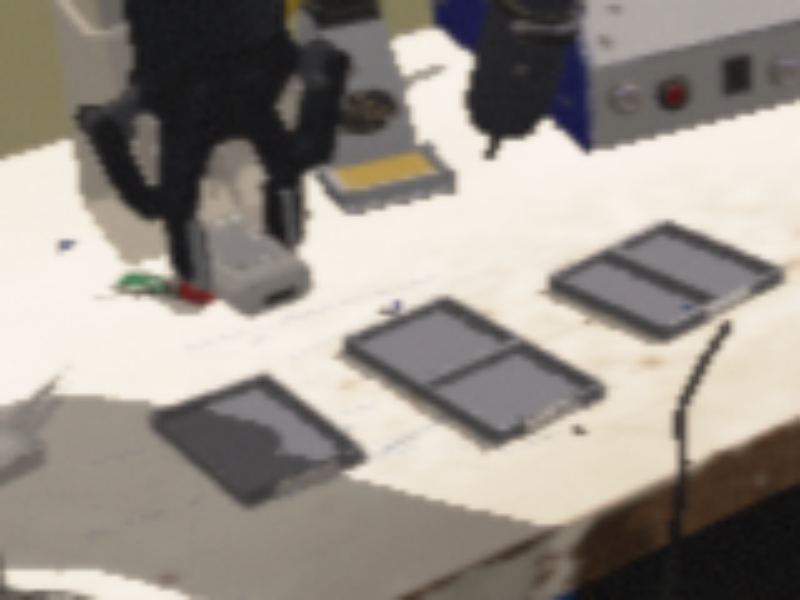

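The charger is held level and lengthwise at (250,265) in the crop, above its tray. I lower it, release and lift.

```bash
python3 -m jog '[[0,0.001,0.05,0,0,0,0.3],[0,0.001,0.075,0,0,0,0.3],[0,0.001,0.085,0,0,0,0.3],[0,0.001,0.0854,0,0,0,0.3],[0,0.001,0.0854,0,0,0,0.3],[0,0.001,0.0854,0,0,0,0.7],[0,0.001,0.0854,0,0,0,0.7],[0,0.001,0.0854,0,0,0,0.7],[0,0.001,0.0,0,0,0,0.9],[0,0.001,-0.06,0,0,0,1]]'
python3 -c "
from h import *
go(.515,-.165,.16,2.07)
go(.515,-.165,.008,2.07)"
```

```text
time_s: 7.92
position: [0.4762, 0.367, 0.1386]
ee_rot: [-3.141, -0.001, 3.113]
wrist_force: [1.4, 0.8, 1.1]
finger_gap: 1.002
finger_force: 0.0
t7.92 [-0.0539 -0.5307 -0.0212] [-1.1000e-03 -9.0000e-04  1.0432e+00] yaw->2.070 rows>=8.5 j7 0.17 now [0.4762 0.367  0.1386] 3.113 gap 1.002 F 0
t7.92 [-0.0541 -0.5306  0.1308] [-1.1000e-03 -9.0000e-04  1.0432e+00] yaw->2.070 rows>=8.8 j7 0.17 now [0.4762 0.367  0.1386] 3.113 gap 1.002 F 0
```

```bash
python3 -m jog '[[-0.054,-0.531,-0.02,0,0,1.043,1],[-0.054,-0.531,-0.02,0,0,1.043,1],[-0.054,-0.531,-0.02,0,0,1.043,1],[-0.054,-0.531,-0.02,0,0,1.043,1],[-0.054,-0.531,-0.02,0,0,1.043,1],[-0.054,-0.531,-0.02,0,0,1.043,1],[-0.054,-0.531,-0.02,0,0,1.043,1],[-0.054,-0.531,-0.02,0,0,1.043,1],[-0.054,-0.531,-0.02,0,0,1.043,1],[-0.054,-0.531,-0.02,0,0,1.043,1]]'
python3 -c "
from h import *
go(.515,-.165,.008,2.07)
c=cam('wrist','w3.png')
i=cv2.resize(cam('scene')['image'][170:290,110:350],None,fx=3.3,fy=3.3); cv2.imwrite('pics/s2.png',i[:,:,::-1])"
```

```text
time_s: 9.18
position: [0.5152, -0.169, 0.1574]
ee_rot: [-3.141, 0.001, 2.063]
wrist_force: [0.1, 1.4, -0.3]
finger_gap: 0.999
finger_force: 0.0
t9.18 [0.0037 0.0017 0.1494] [-0.0002  0.0006 -0.0068] yaw->2.070 rows>=2.4 j7 0.17 now [ 0.5152 -0.169   0.1574] 2.063 gap 0.999 F 0
```

View pics/s2.png

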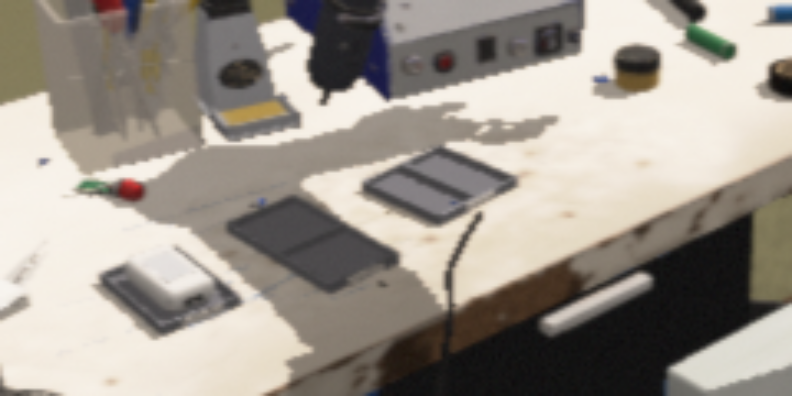

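View pics/w3.png

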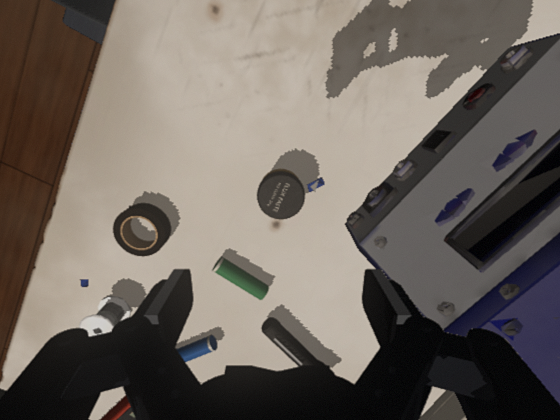

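The charger lies flat, centred in its tray at (170,280). In the wrist view the jar is at (281,194), centred between the fingers. Descending on the jar.

```bash
python3 -m jog '[[0.0037,0.0017,0.06,0,0,0,1],[0.0037,0.0017,0.1,0,0,0,1],[0.0037,0.0017,0.13,0,0,0,1],[0.0037,0.0017,0.145,0,0,0,1],[0.0037,0.0017,0.1494,0,0,0,1],[0.0037,0.0017,0.1494,0,0,0,0.35],[0.0037,0.0017,0.1494,0,0,0,0.35],[0.0037,0.0017,0.1494,0,0,0,0.35],[0.0037,0.0017,0.1494,0,0,0,0.35],[0.0037,0.0017,0.09,0,0,0,0.35]]'
python3 -m jog '[[0,0,-0.06,0,0,0,0.35]]'
python3 -c "
from h import *
go(.5005,.2492,.1,3.18)"
```

```text
time_s: 10.52
position: [0.5122, -0.1611, 0.0657]
ee_rot: [-3.137, -0.005, 2.069]
wrist_force: [1.5, -1.3, 0.3]
finger_gap: 0.491
finger_force: 61.5
time_s: 10.65
position: [0.5147, -0.161, 0.1291]
ee_rot: [-3.141, -0.001, 2.07]
wrist_force: [0.8, -1.2, 0.1]
finger_gap: 0.493
finger_force: 61.5
t10.65 [0.3669 0.1839 0.0294] [ 4.0000e-04 -9.0000e-04 -1.1101e+00] yaw->3.180 rows>=6.6 j7 0.13 now [ 0.5147 -0.161   0.1291] 2.070 gap 0.493 F 61
```

```bash
python3 -m jog '[[0.367,0.184,0.029,0,0,-1.11,0.35],[0.367,0.184,0.029,0,0,-1.11,0.35],[0.367,0.184,0.029,0,0,-1.11,0.35],[0.367,0.184,0.029,0,0,-1.11,0.35],[0.367,0.184,0.029,0,0,-1.11,0.35],[0.367,0.184,0.029,0,0,-1.11,0.35],[0.367,0.184,0.029,0,0,-1.11,0.35],[0.367,0.184,0.029,0,0,-1.11,0.35],[0.367,0.184,0.029,0,0,-1.11,0.35]]'
python3 -c "
from h import *
go(.5005,.2492,.0135,3.18)
c=cam('scene'); cv2.imwrite('pics/s3.png',cv2.resize(c['image'][170:290,110:270],None,fx=5,fy=5)[:,:,::-1])"
```

```text
time_s: 11.78
position: [0.5013, 0.2483, 0.0987]
ee_rot: [-3.14, 0.001, -3.104]
wrist_force: [-0.7, 0.3, -0.4]
finger_gap: 0.493
finger_force: 61.5
t11.78 [0.0008 0.001  0.0852] [-0.0012  0.0006 -0.0006] yaw->3.180 rows>=1.4 j7 0.36 now [0.5013 0.2483 0.0987] 3.179 gap 0.493 F 61
```

View pics/s3.png

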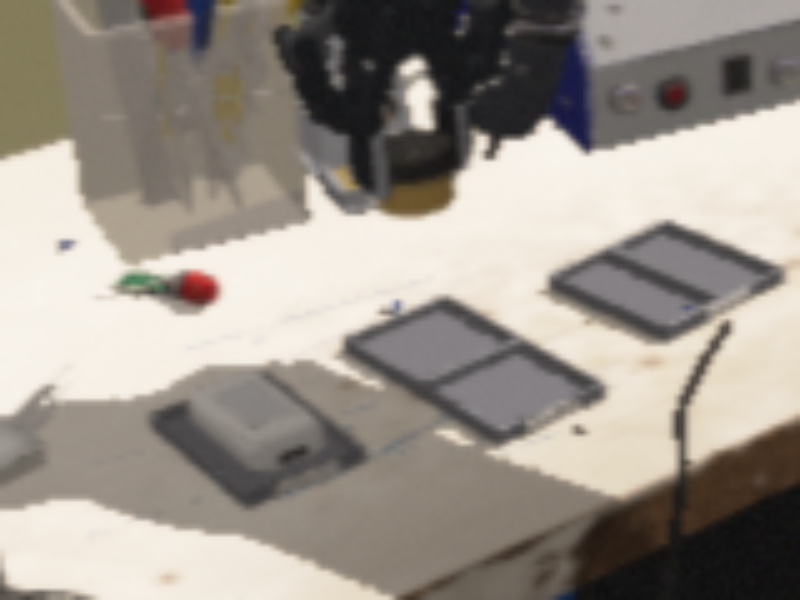

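The jar is held upright at (415,185) above the far bay. Lowering and releasing.

```bash
python3 -m jog '[[0,0.001,0.05,0,0,0,0.35],[0,0.001,0.075,0,0,0,0.35],[0,0.001,0.084,0,0,0,0.35],[0,0.001,0.0852,0,0,0,0.35],[0,0.001,0.0852,0,0,0,0.35],[0,0.001,0.0852,0,0,0,0.75],[0,0.001,0.0852,0,0,0,0.75],[0,0.001,0.0852,0,0,0,0.75],[0,0.001,0.0,0,0,0,0.9],[0,0.001,-0.06,0,0,0,1]]'
python3 -c "
from h import *
go(.412,-.386,.16,2.2)"
```

```text
time_s: 13.08
position: [0.5004, 0.2502, 0.1395]
ee_rot: [-3.142, -0.001, -3.103]
wrist_force: [1.7, 0.6, 1.0]
finger_gap: 0.998
finger_force: 0.0
t13.07 [ 0.113  -0.6323 -0.0203] [-8.000e-04 -1.300e-03  9.804e-01] yaw->2.200 rows>=10.3 j7 0.39 now [0.5004 0.2502 0.1395] 3.180 gap 0.998 F 0
```

```bash
python3 -m jog '[[0.113,-0.632,-0.02,0,0,0.98,1],[0.113,-0.632,-0.02,0,0,0.98,1],[0.113,-0.632,-0.02,0,0,0.98,1],[0.113,-0.632,-0.02,0,0,0.98,1],[0.113,-0.632,-0.02,0,0,0.98,1],[0.113,-0.632,-0.02,0,0,0.98,1],[0.113,-0.632,-0.02,0,0,0.98,1],[0.113,-0.632,-0.02,0,0,0.98,1],[0.113,-0.632,-0.02,0,0,0.98,1],[0.113,-0.632,-0.02,0,0,0.98,1]]'
python3 -m jog '[[0.017,-0.015,0.02,0,0,0,1],[0,0,0,0,0,0,1]]'
python3 -c "
from h import *
c=cam('wrist'); P=cloud(c)
k=(np.hypot(P[...,0]-.412,P[...,1]+.386)<.04)&(P[...,2]>.034)&(P[...,2]<.042); print(P[k].mean(0),k.sum(),P[k].min(0),P[k].max(0))
go(.412,-.386,.012,2.2)
i=cam('scene')['image'][150:290,110:410]; cv2.imwrite('pics/s4.png',cv2.resize(i,None,fx=2.6,fy=2.6)[:,:,::-1])
cv2.imwrite('pics/w4.png',c['image'][:,:,::-1])"
```

```text
time_s: 14.32
position: [0.4141, -0.3705, 0.1582]
ee_rot: [3.141, 0.001, 2.2]
wrist_force: [0.4, 0.2, 0.5]
finger_gap: 1.001
finger_force: 0.0
time_s: 14.58
position: [0.4089, -0.3681, 0.1542]
ee_rot: [-3.138, -0.008, 2.197]
wrist_force: [0.2, -1.0, 1.1]
finger_gap: 0.996
finger_force: 0.0
[ 0.41151105 -0.38566917  0.03739175] 1262 [ 0.39220098 -0.4063103   0.03442205] [ 0.43176677 -0.3664847   0.03979996]
t14.62 [-0.0106 -0.0139  0.1476] [ 0.0024  0.0019 -0.0011] yaw->2.200 rows>=2.4 j7 0.67 now [ 0.4166 -0.3692  0.1596] 2.199 gap 0.998 F 0
```

View pics/w4.png

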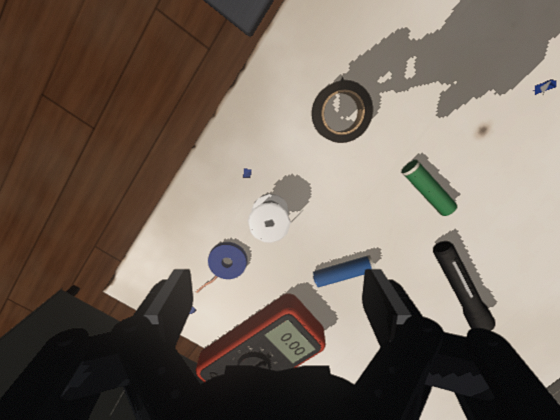

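The spool at (269,221) has its wire to the right at (300,215), on the right finger's line. I turn to yaw 1.5 so the pads clear the wire and the blue disc, with the gripper partly closed.

```bash
python3 -m jog '[[-0.011,-0.014,0.05,0,0,0.7,0.75],[-0.011,-0.014,0.08,0,0,0.7,0.75],[-0.011,-0.014,0.08,0,0,0.7,0.75],[-0.011,-0.014,0.08,0,0,0.7,0.75],[-0.011,-0.014,0.08,0,0,0.7,0.75]]'
python3 -c "
from h import *
go(.4115,-.386,.012,1.5)"
```

```text
time_s: 15.3
position: [0.4098, -0.3853, 0.0779]
ee_rot: [3.142, 0.001, 1.502]
wrist_force: [0.3, -0.4, -1.1]
finger_gap: 0.751
finger_force: 0.0
t15.30 [-0.0006  0.0017  0.0659] [0.0001 0.0007 0.002 ] yaw->1.500 rows>=1.1 j7 0.01 now [ 0.4098 -0.3853  0.0779] 1.502 gap 0.751 F 0
```

```bash
python3 -m jog '[[0,0.0017,0.04,0,0,0,0.75],[0,0.0017,0.06,0,0,0,0.75],[0,0.0017,0.067,0,0,0,0.75],[0,0.0017,0.067,0,0,0,0.3],[0,0.0017,0.067,0,0,0,0.3],[0,0.0017,0.067,0,0,0,0.3],[0,0.0017,0.067,0,0,0,0.3]]' 40
python3 -m jog '[[0,0,-0.05,0,0,0,0.3],[0,0,-0.1,0,0,0,0.3],[0,0,-0.1,0,0,0,0.3]]'
python3 -c "
from h import *
go(.4305,.2463,.11,3.18)
c=cam('side'); i=c['image'][190:420,160:420]; cv2.imwrite('pics/s5.png',cv2.resize(i,None,fx=2.4,fy=2.4)[:,:,::-1])"
```

```text
time_s: 16.18
position: [0.412, -0.3861, 0.0116]
ee_rot: [3.14, 0.001, 1.5]
wrist_force: [-1.1, -0.3, 2.2]
finger_gap: 0.446
finger_force: 40.6
time_s: 16.55
position: [0.414, -0.3872, 0.1147]
ee_rot: [3.136, 0.005, 1.5]
wrist_force: [-0.2, -0.4, -1.8]
finger_gap: 0.451
finger_force: 40.9
t16.55 [ 0.6331 -0.0285  0.0017] [ 5.0000e-04  8.3000e-03 -1.6802e+00] yaw->3.180 rows>=10.1 j7 0.05 now [ 0.414  -0.3872  0.1147] 1.500 gap 0.451 F 41
```

View pics/s5.png

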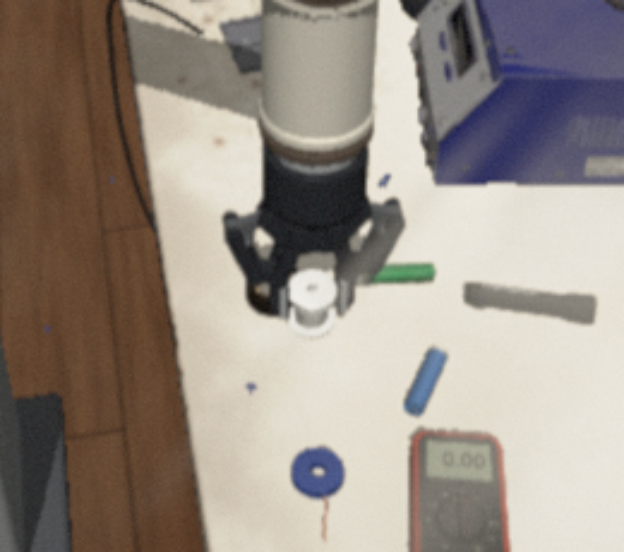

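The spool is held upright at (313,300). I carry it to the near bay.

```bash
python3 -m jog '[[0.55,-0.028,-0.02,0,0.008,-1.68,0.3],[0.55,-0.028,-0.02,0,0.008,-1.68,0.3],[0.55,-0.028,-0.02,0,0.008,-1.68,0.3],[0.55,-0.028,-0.02,0,0.008,-1.68,0.3],[0.55,-0.028,-0.02,0,0.008,-1.68,0.3],[0.55,-0.028,-0.02,0,0.008,-1.68,0.3],[0.55,-0.028,-0.02,0,0.008,-1.68,0.3],[0.55,-0.028,-0.02,0,0.008,-1.68,0.3],[0.55,-0.028,-0.02,0,0.008,-1.68,0.3],[0.55,-0.028,-0.02,0,0.008,-1.68,0.3]]'
python3 -c "
from h import *
go(.4305,.2463,.09,3.18)"
```

```text
time_s: 17.85
position: [0.4209, 0.1698, 0.1305]
ee_rot: [3.133, -0.005, -3.094]
wrist_force: [-0.5, -1.2, -1.0]
finger_gap: 0.452
finger_force: 40.9
t17.85 [-0.0134  0.0756  0.0411] [ 0.0087 -0.0055  0.0094] yaw->3.180 rows>=1.4 j7 0.41 now [0.4209 0.1698 0.1305] 3.189 gap 0.452 F 41
```

```bash
python3 -m jog '[[-0.013,0.075,0.02,0.006,0,0.009,0.3],[-0.013,0.075,0.041,0.006,0,0.009,0.3],[-0.013,0.075,0.041,0.006,0,0.009,0.3],[-0.013,0.075,0.041,0.006,0,0.009,0.3]]'
python3 -c "
from h import *
go(.4305,.2463,.0165,3.18)
c=cam('scene'); cv2.imwrite('pics/s6.png',cv2.resize(c['image'][170:290,110:270],None,fx=5,fy=5)[:,:,::-1])"
```

```text
time_s: 18.35
position: [0.4322, 0.2389, 0.0897]
ee_rot: [-3.139, -0.006, -3.114]
wrist_force: [-0.1, -1.4, -0.0]
finger_gap: 0.453
finger_force: 40.9
t18.35 [0.0011 0.0076 0.0732] [-0.0022 -0.0058 -0.0105] yaw->3.180 rows>=1.2 j7 0.26 now [0.4322 0.2389 0.0897] 3.169 gap 0.453 F 41
```

View pics/s6.png

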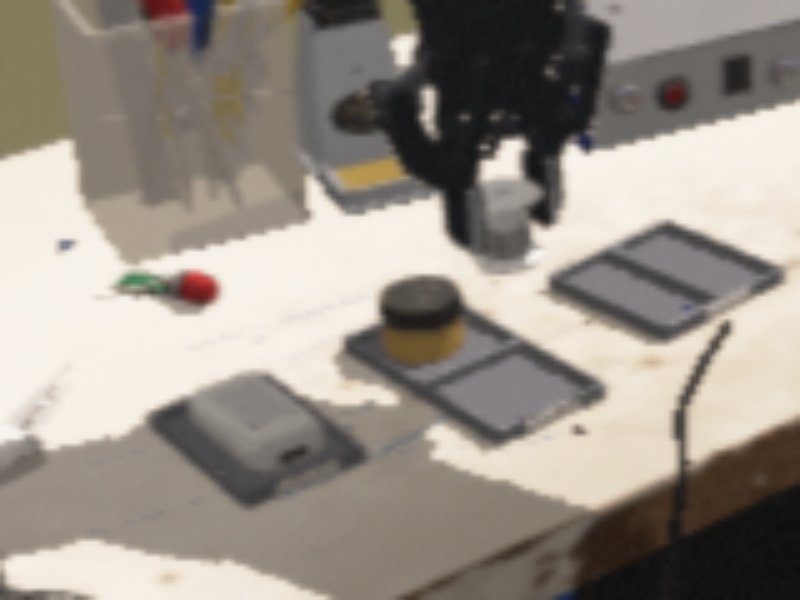

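The jar stands in the far bay and the spool is still held upright. I descend partway and recheck.

```bash
python3 -m jog '[[0.001,0.007,0.04,-0.002,-0.006,-0.01,0.3],[0.001,0.007,0.04,-0.002,-0.006,-0.01,0.3],[0.001,0.007,0.04,-0.002,-0.006,-0.01,0.3]]'
python3 -c "
from h import *
go(.4305,.2463,.0165,3.18)"
```

```text
time_s: 18.77
position: [0.4316, 0.2471, 0.0513]
ee_rot: [3.14, 0.002, -3.103]
wrist_force: [0.5, 0.8, -0.7]
finger_gap: 0.454
finger_force: 40.9
t18.77 [ 0.0012 -0.0008  0.0348] [ 0.0014  0.002  -0.0002] yaw->3.180 rows>=0.6 j7 0.21 now [0.4316 0.2471 0.0513] 3.180 gap 0.454 F 41
```

```bash
python3 -m jog '[[0.001,0,0.02,0,0,0,0.3],[0.001,0,0.032,0,0,0,0.3],[0.001,0,0.0348,0,0,0,0.3],[0.001,0,0.0348,0,0,0,0.3],[0.001,0,0.0348,0,0,0,0.7],[0.001,0,0.0348,0,0,0,0.7],[0.001,0,0.0348,0,0,0,0.7],[0.001,0,-0.04,0,0,0,0.8],[0.001,0,-0.1,0,0,0,0.8],[0.001,0,-0.1,0,0,0,0.8]]'
python3 -c "
from h import *
go(.525,-.274,.13,3.009)
c=cam('scene'); cv2.imwrite('pics/s7.png',cv2.resize(c['image'][170:290,110:270],None,fx=5,fy=5)[:,:,::-1])"
```

```text
time_s: 20.02
position: [0.4316, 0.2492, 0.1541]
ee_rot: [3.138, 0.007, -3.102]
wrist_force: [0.5, 0.3, -0.9]
finger_gap: 0.799
finger_force: 0.0
t20.02 [-0.0725 -0.5265  0.0225] [0.0046 0.0068 0.1721] yaw->3.009 rows>=8.5 j7 0.32 now [0.4316 0.2492 0.1541] 3.181 gap 0.799 F 0
```

View pics/s7.png

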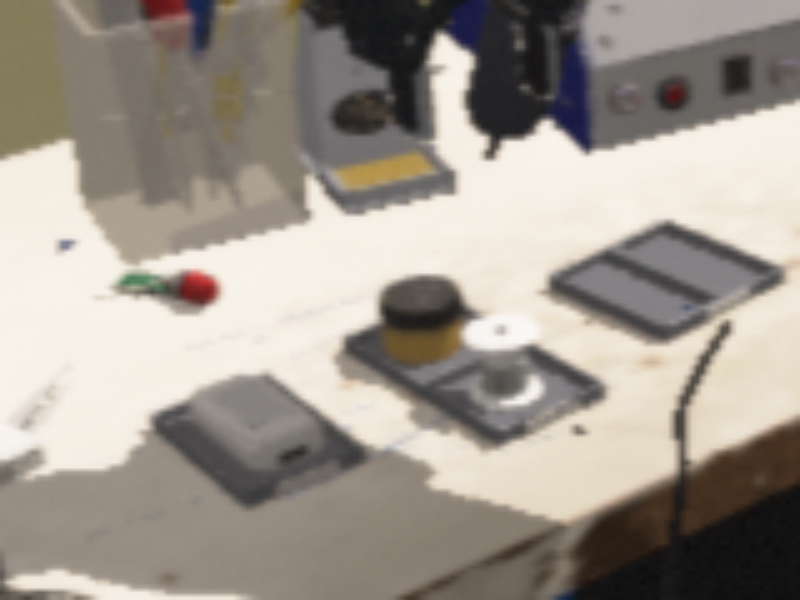

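Jar and spool both stand upright in their bays. My 14 pictures are used up, so I continue with numbers only. Next is the green cell.

```bash
python3 -m jog '[[-0.072,-0.526,0.02,0.004,0.007,0.172,0.6],[-0.072,-0.526,0.02,0.004,0.007,0.172,0.6],[-0.072,-0.526,0.02,0.004,0.007,0.172,0.6],[-0.072,-0.526,0.02,0.004,0.007,0.172,0.6],[-0.072,-0.526,0.02,0.004,0.007,0.172,0.6],[-0.072,-0.526,0.02,0.004,0.007,0.172,0.6],[-0.072,-0.526,0.02,0.004,0.007,0.172,0.6],[-0.072,-0.526,0.02,0.004,0.007,0.172,0.6],[-0.072,-0.526,0.02,0.004,0.007,0.172,0.6],[-0.072,-0.526,0.02,0.004,0.007,0.172,0.6]]'
cat >> h.py <<'E'
def cell(c,x,y,z0=.008,z1=.024,rad=.045):
    "cell axis and centre from the wrist cloud, smooth points only"
    P=cloud(c); g=np.hypot(*np.gradient(P[...,2]))<.004
    k=g&(np.hypot(P[...,0]-x,P[...,1]-y)<rad)&(P[...,2]>z0)&(P[...,2]<z1)
    p=P[k]; r=cv2.minAreaRect((p[:,:2]*1000).astype(np.float32))
    print(k.sum(),'ztop %.4f'%np.percentile(p[:,2],95),np.round(r[0],1),np.round(r[1],1),round(r[2],1),p.mean(0).round(4))
E
python3 -c "
from h import *
c=cam('wrist'); cell(c,.525,-.274)
go(.525,-.274,.006,3.009)"
```

```text
time_s: 21.32
position: [0.5213, -0.2787, 0.1273]
ee_rot: [-3.139, -0.008, 3.003]
wrist_force: [-1.0, -0.0, 0.4]
finger_gap: 0.601
finger_force: 0.0
1167 ztop 0.0189 [ 523.6 -271.9] [15.8 63. ] 82.2 [ 0.5222 -0.272   0.0169]
t21.38 [-0.0041  0.0027  0.1218] [-0.0018 -0.0077 -0.0025] yaw->3.009 rows>=2.0 j7 1.16 now [ 0.5215 -0.276   0.1278] 3.006 gap 0.599 F 0
```

```bash
python3 -m jog '[[-0.0014,0.0042,0.05,0,-0.007,0,0.6],[-0.0014,0.0042,0.09,0,-0.007,0,0.6],[-0.0014,0.0042,0.115,0,-0.007,0,0.6],[-0.0014,0.0042,0.1225,0,-0.007,0,0.6],[-0.0014,0.0042,0.1225,0,-0.007,0,0.6],[-0.0014,0.0042,0.1225,0,-0.007,0,0],[-0.0014,0.0042,0.1225,0,-0.007,0,0],[-0.0014,0.0042,0.1225,0,-0.007,0,0],[-0.0014,0.0042,0.1225,0,-0.007,0,0],[-0.0014,0.0042,0.1225,0,-0.007,0,0]]' 50
python3 -m jog '[[0,0,-0.05,0,0,0,0],[0,0,-0.1,0,0,0,0],[0,0,-0.1,0,0,0,0]]'
python3 -c "
from h import *
go(.4772,.0887,.1,3.253)"
```

```text
time_s: 22.62
position: [0.5246, -0.2722, 0.0084]
ee_rot: [-3.138, 0.003, 3.009]
wrist_force: [-1.1, -0.6, 6.8]
finger_gap: 0.12
finger_force: 51.9
time_s: 23.0
position: [0.5264, -0.2719, 0.1113]
ee_rot: [-3.137, 0.008, 3.009]
wrist_force: [-0.3, -0.2, -1.7]
finger_gap: 0.118
finger_force: 51.1
t23.00 [0.0966 0.3509 0.0088] [-0.006   0.0076 -0.2442] yaw->3.253 rows>=5.8 j7 1.13 now [ 0.5264 -0.2719  0.1113] 3.009 gap 0.118 F 51
```

```bash
python3 -m jog '[[0.097,0.351,0.009,-0.004,0.005,-0.244,0],[0.097,0.351,0.009,-0.004,0.005,-0.244,0],[0.097,0.351,0.009,-0.004,0.005,-0.244,0],[0.097,0.351,0.009,-0.004,0.005,-0.244,0],[0.097,0.351,0.009,-0.004,0.005,-0.244,0],[0.097,0.351,0.009,-0.004,0.005,-0.244,0],[0.097,0.351,0.009,-0.004,0.005,-0.244,0],[0.097,0.351,0.009,-0.004,0.005,-0.244,0],[0.097,0.351,0.04,-0.004,0.005,-0.244,0],[0.097,0.351,0.06,-0.004,0.005,-0.244,0]]'
python3 -m jog '[[0,0,0,0,0,0,0],[0,0,0,0,0,0,0]]'
python3 -c "
from h import *
c=cam('wrist'); P=cloud(c); h=cv2.cvtColor(c['image'],cv2.COLOR_RGB2HSV).astype(int)
k=(h[...,1]>75)&(h[...,0]>45)&(h[...,0]<85)&(abs(P[...,0]-.477)<.08)&(abs(P[...,1]-.089)<.08)
p=P[k]; print(k.sum(), p.mean(0).round(4) if k.sum() else '', np.percentile(p,[2,98],axis=0).round(4) if k.sum() else '')
s=cam('side');P=cloud(s);h=cv2.cvtColor(s['image'],cv2.COLOR_RGB2HSV).astype(int)
k=(h[...,1]>75)&(h[...,0]>45)&(h[...,0]<85)&(abs(P[...,0]-.477)<.08)&(abs(P[...,1]-.089)<.08)
p=P[k]; print(k.sum(), p.mean(0).round(4) if k.sum() else '', np.percentile(p,[2,98],axis=0).round(4) if k.sum() else '')
go(.4772,.0887,.013,3.253)"
```

```text
time_s: 24.25
position: [0.4742, 0.0864, 0.0443]
ee_rot: [-3.142, -0.005, -3.034]
wrist_force: [0.2, 0.5, -1.0]
finger_gap: 0.12
finger_force: 51.1
time_s: 24.5
position: [0.4746, 0.0883, 0.0463]
ee_rot: [3.14, -0.003, -3.032]
wrist_force: [0.2, -0.1, -0.2]
finger_gap: 0.122
finger_force: 51.1
2839 [0.4686 0.0894 0.0587] [[0.4422 0.0779 0.0456]
 [0.5034 0.1359 0.132 ]]
58 [0.4722 0.081  0.0603] [[0.4466 0.0563 0.0439]
 [0.5012 0.0899 0.1875]]
t24.60 [-0.0024 -0.0003  0.0337] [ 0.0013 -0.0023 -0.0014] yaw->3.253 rows>=0.5 j7 0.57 now [0.4748 0.0887 0.0467] 3.252 gap 0.121 F 51
```

```bash
python3 -c "
from h import *
c=dict(np.load('/tmp/wrist.npz')); P=cloud(c); h=cv2.cvtColor(c['image'],cv2.COLOR_RGB2HSV).astype(int)
k=(h[...,1]>75)&(h[...,0]>45)&(h[...,0]<85)&(abs(P[...,1]-.0887)<.012)&(abs(P[...,0]-.475)<.05)&(P[...,2]<.08)
p=P[k]; print(k.sum(),np.percentile(p,[2,25,50,75,98],axis=0).round(4))"
```

```text
2672 [[0.4422 0.0781 0.0454]
 [0.4537 0.0844 0.0545]
 [0.4653 0.0876 0.0555]
 [0.4847 0.0908 0.0561]
 [0.5035 0.0949 0.0571]]
```

The cell top sits 10 mm above the TCP, so its underside is 8 mm below it. I lower to TCP z ≈ 12.5 mm with a 4 mm x correction.

```bash
python3 -m jog '[[-0.004,0,0.015,0,0,0,0],[-0.004,0,0.028,0,0,0,0],[-0.004,0,0.034,0,0,0,0],[-0.004,0,0.034,0,0,0,0],[-0.004,0,0.034,0,0,0,0]]'
python3 -c "
from h import *
go(.4772,.0887,.0125,3.253); print(get_state()['wrist_force'])"
```

```text
time_s: 25.22
position: [0.4777, 0.0898, 0.0116]
ee_rot: [3.14, -0.004, -3.03]
wrist_force: [-1.3, -1.0, -1.2]
finger_gap: 0.119
finger_force: 51.1
t25.23 [ 0.0006 -0.0011 -0.0009] [ 0.0014 -0.0039  0.0004] yaw->3.253 rows>=0.0 j7 0.53 now [0.4777 0.0898 0.0116] 3.253 gap 0.119 F 51
[-1.25735878 -0.99915413 -1.15108106]
```

```bash
python3 -m jog '[[0,0,0,0,0,0,0.35],[0,0,0,0,0,0,0.35],[0,0,0,0,0,0,0.35],[0,0,-0.06,0,0,0,0.4],[0,0,-0.12,0,0,0,0.6],[0,0,-0.12,0,0,0,0.6],[0,0,-0.12,0,0,0,0.6]]'
python3 -c "
from h import *
c=cam('wrist'); cell(c,.477,.089)
go(.5145,-.3955,.13,.944)"
```

```text
time_s: 26.1
position: [0.4783, 0.0889, 0.1316]
ee_rot: [3.141, -0.004, -3.031]
wrist_force: [-0.1, -0.4, -0.5]
finger_gap: 0.598
finger_force: 0.0
2095 ztop 0.0218 [478.7  88.3] [85.8 49.9] 6.6 [0.4758 0.0937 0.0157]
t26.15 [ 0.0171 -0.4854  0.0009] [-0.0056 -0.003   2.3085] yaw->0.944 rows>=12.3 j7 0.67 now [0.4777 0.0888 0.131 ] 3.253 gap 0.601 F 0
```

```bash
python3 -m jog '[[0.017,-0.485,-0.02,-0.002,0.004,1.85,0.6],[0.017,-0.485,-0.02,-0.002,0.004,1.85,0.6],[0.017,-0.485,-0.02,-0.002,0.004,1.85,0.6],[0.017,-0.485,-0.02,-0.002,0.004,1.85,0.6],[0.017,-0.485,-0.02,-0.002,0.004,1.85,0.6],[0.017,-0.485,-0.02,-0.002,0.004,1.85,0.6],[0.017,-0.485,-0.02,-0.002,0.004,1.85,0.6],[0.017,-0.485,-0.02,-0.002,0.004,1.85,0.6],[0.017,-0.485,-0.02,-0.002,0.004,1.85,0.6],[0.017,-0.485,-0.02,-0.002,0.004,1.85,0.6]]'
python3 -c "
from h import *
go(.5145,-.3955,.13,.944)"
```

```text
time_s: 27.4
position: [0.5141, -0.3947, 0.1489]
ee_rot: [-3.133, -0.005, 1.396]
wrist_force: [-0.7, 0.4, -0.4]
finger_gap: 0.595
finger_force: 0.0
t27.40 [-0.0008  0.0007  0.0189] [-0.0097 -0.0032  0.4517] yaw->0.944 rows>=2.4 j7 -0.05 now [ 0.5141 -0.3947  0.1489] 1.396 gap 0.595 F 0
```

```bash
python3 -m jog '[[0,0,0.019,-0.008,0,0.452,0.6],[0,0,0.019,-0.008,0,0.452,0.6],[0,0,0.019,-0.008,0,0.452,0.6],[0,0,0.019,-0.008,0,0.452,0.6],[0,0,0.019,-0.008,0,0.452,0.6]]'
python3 -c "
from h import *
c=cam('wrist'); cell(c,.5145,-.3955); cell(c,.5145,-.3955,.012,.024,.04)
go(.5145,-.3955,.006,.944)"
```

```text
time_s: 28.02
position: [0.5148, -0.394, 0.1313]
ee_rot: [-3.141, -0.003, 0.953]
wrist_force: [0.7, 0.1, 0.2]
finger_gap: 0.601
finger_force: 0.0
1166 ztop 0.0190 [ 516.  -393.7] [62.9 15.6] 54.2 [ 0.5167 -0.3924  0.017 ]
1164 ztop 0.0190 [ 516.  -393.7] [62.9 15.6] 54.2 [ 0.5167 -0.3925  0.017 ]
t28.07 [-0.0018  0.0004  0.1256] [-0.     -0.0027  0.0082] yaw->0.944 rows>=2.0 j7 -0.46 now [ 0.515  -0.3941  0.1316] 0.952 gap 0.597 F 0
```

```bash
python3 -m jog '[[0.001,0.0006,0.05,0,0,0.008,0.6],[0.001,0.0006,0.09,0,0,0.008,0.6],[0.001,0.0006,0.115,0,0,0.008,0.6],[0.001,0.0006,0.1245,0,0,0.008,0.6],[0.001,0.0006,0.1245,0,0,0.008,0.6],[0.001,0.0006,0.1245,0,0,0.008,0],[0.001,0.0006,0.1245,0,0,0.008,0],[0.001,0.0006,0.1245,0,0,0.008,0],[0.001,0.0006,0.1245,0,0,0.008,0],[0.001,0.0006,0.1245,0,0,0.008,0]]' 50
python3 -m jog '[[0,0,-0.05,0,0,0,0],[0,0,-0.1,0,0,0,0],[0,0,-0.1,0,0,0,0]]'
python3 -c "
from h import *
go(.4718,.1364,.1,3.253)"
```

```text
time_s: 29.32
position: [0.5176, -0.3943, 0.0094]
ee_rot: [3.138, -0.002, 0.943]
wrist_force: [-0.3, -0.7, 6.9]
finger_gap: 0.122
finger_force: 51.9
time_s: 29.7
position: [0.5195, -0.3952, 0.1128]
ee_rot: [3.132, -0.003, 0.943]
wrist_force: [-0.1, -0.3, -0.4]
finger_gap: 0.118
finger_force: 51.1
t29.70 [ 0.4021 -0.351   0.0105] [ 0.0079  0.0096 -2.3102] yaw->3.253 rows>=12.3 j7 -0.49 now [ 0.5195 -0.3952  0.1128] 0.943 gap 0.118 F 51
```

```bash
python3 -m jog '[[0.402,-0.351,0,0.003,0.008,-1.85,0],[0.402,-0.351,0,0.003,0.008,-1.85,0],[0.402,-0.351,0,0.003,0.008,-1.85,0],[0.402,-0.351,0,0.003,0.008,-1.85,0],[0.402,-0.351,0,0.003,0.008,-1.85,0],[0.402,-0.351,0,0.003,0.008,-1.85,0],[0.402,-0.351,0,0.003,0.008,-1.85,0],[0.402,-0.351,0,0.003,0.008,-1.85,0],[0.402,-0.351,0,0.003,0.008,-1.85,0],[0.402,-0.351,0,0.003,0.008,-1.85,0]]'
python3 -c "
from h import *
go(.4718,.1364,.05,3.253)"
```

```text
time_s: 30.95
position: [0.4673, 0.1413, 0.1084]
ee_rot: [3.134, -0.005, 2.805]
wrist_force: [0.1, -0.9, -0.5]
finger_gap: 0.116
finger_force: 51.1
t30.95 [-0.0062 -0.0035  0.0583] [ 0.0086 -0.0032 -0.4484] yaw->3.253 rows>=2.4 j7 0.13 now [0.4673 0.1413 0.1084] 2.805 gap 0.116 F 51
```

```bash
python3 -m jog '[[-0.006,-0.0035,0,0.007,-0.003,-0.448,0],[-0.006,-0.0035,0.01,0.007,-0.003,-0.448,0],[-0.006,-0.0035,0.03,0.007,-0.003,-0.448,0],[-0.006,-0.0035,0.055,0.007,-0.003,-0.448,0],[-0.006,-0.0035,0.055,0.007,-0.003,-0.448,0],[-0.006,-0.0035,0.055,0.007,-0.003,-0.448,0]]'
python3 -c "
from h import *
c=cam('wrist'); P=cloud(c); h=cv2.cvtColor(c['image'],cv2.COLOR_RGB2HSV).astype(int)
k=(h[...,1]>90)&(h[...,0]>95)&(h[...,0]<125)&(abs(P[...,1]-.1364)<.014)&(abs(P[...,0]-.475)<.05)&(P[...,2]<.09)
p=P[k]; print(k.sum(),np.percentile(p,[2,25,50,75,98],axis=0).round(4))
k=(h[...,1]>75)&(h[...,0]>45)&(h[...,0]<85)&(abs(P[...,1]-.09)<.03)&(abs(P[...,0]-.475)<.06)&(P[...,2]<.03)
p=P[k]; print('green',k.sum(),np.percentile(p,[2,50,98],axis=0).round(4))
go(.4718,.1364,.0125,3.253)"
```

```text
time_s: 31.7
position: [0.4729, 0.1331, 0.0538]
ee_rot: [3.141, 0.0, -3.042]
wrist_force: [-0.3, -0.9, 0.6]
finger_gap: 0.119
finger_force: 51.1
2737 [[0.4414 0.1233 0.0512]
 [0.4526 0.1291 0.0611]
 [0.4649 0.1323 0.0621]
 [0.4837 0.1356 0.0627]
 [0.5029 0.1397 0.0677]]
green 2215 [[0.4492 0.0807 0.0146]
 [0.4763 0.0911 0.0201]
 [0.507  0.0999 0.0222]]
t31.75 [0.0012 0.0035 0.0417] [ 0.0003  0.0009 -0.0121] yaw->3.253 rows>=0.7 j7 0.47 now [0.4733 0.1331 0.0542] 3.241 gap 0.121 F 51
```

```bash
python3 -m jog '[[0.001,0.0035,0.015,0,0,-0.012,0],[0.001,0.0035,0.032,0,0,-0.012,0],[0.001,0.0035,0.041,0,0,-0.012,0],[0.001,0.0035,0.041,0,0,-0.012,0],[0.001,0.0035,0.041,0,0,-0.012,0]]'
python3 -c "
from h import *
go(.4718,.1364,.0135,3.253)"
```

```text
time_s: 32.38
position: [0.471, 0.1362, 0.0123]
ee_rot: [-3.141, -0.001, -3.03]
wrist_force: [-1.7, -1.7, 6.5]
finger_gap: 0.119
finger_force: 51.9
t32.38 [-0.0008  0.0001 -0.0012] [-0.0006 -0.0008  0.0003] yaw->3.253 rows>=0.0 j7 0.43 now [0.471  0.1362 0.0123] 3.253 gap 0.119 F 52
```

```bash
python3 -m jog '[[0,0,0,0,0,0,0.35],[0,0,0,0,0,0,0.35],[0,0,0,0,0,0,0.35],[0,0,-0.06,0,0,0,0.4],[0,0,-0.12,0,0,0,0.6],[0,0,-0.18,0,0,0,0.6],[0,0,-0.24,0,0,0,0.6],[0,0,-0.24,0,0,0,0.6],[0,0,-0.24,0,0,0,0.6],[0,0,-0.24,0,0,0,0.6]]'
python3 - <<'E'
from h import *
for nm in ('wrist','side'):
    c=cam(nm); P=cloud(c); h=cv2.cvtColor(c['image'],cv2.COLOR_RGB2HSV).astype(int); H,S,V=h[...,0],h[...,1],h[...,2]
    g=np.hypot(*np.gradient(P[...,2]))<.004
    for n,m,(x,y),tr,(cx,cy,a),lo,hi in [
     ('green',(S>75)&(H>45)&(H<85),(.477,.089),'cell',(.4745,.1125,6.4),.012,.03),
     ('blue',(S>90)&(H>95)&(H<125),(.472,.136),'cell',(.4745,.1125,6.4),.012,.03),
     ('jar',S>-1,(.5,.249),'sup',(.4655,.2478,2.4),.031,.045),
     ('spool',S>-1,(.4305,.246),'sup',(.4655,.2478,2.4),.037,.05),
     ('charger',S>-1,(.477,.366),'ch',(.477,.3664,-1.7),.02,.035)]:
        k=m&g&(np.hypot(P[...,0]-x,P[...,1]-y)<.048)&(P[...,2]>lo)&(P[...,2]<hi)
        if k.sum()<20: print(nm,n,k.sum()); continue
        p=P[k]; r=cv2.minAreaRect((p[:,:2]*1000).astype(np.float32))
        t=np.radians(a); d=np.array(r[0])-1000*np.array([cx,cy]); l=[d[0]*np.cos(t)+d[1]*np.sin(t),-d[0]*np.sin(t)+d[1]*np.cos(t)]
        print(nm,n,k.sum(),'in tray',np.round(l,1),'wh',np.round(r[1],1),'ang %.0f'%r[2],'z 5/50/95',np.percentile(p[:,2],[5,50,95]).round(4))
E
```

```text
time_s: 33.62
position: [0.4707, 0.1356, 0.251]
ee_rot: [-3.141, -0.002, -3.03]
wrist_force: [0.2, 0.1, -0.3]
finger_gap: 0.602
finger_force: 0.0
wrist green 411 in tray [  1.8 -23.4] wh [57.7 13.6] ang 7 z 5/50/95 [0.0182 0.0206 0.0222]
wrist blue 510 in tray [ 1.3 23.2] wh [57.6 14.4] ang 7 z 5/50/95 [0.0173 0.0204 0.022 ]
wrist jar 856 in tray [36.1  0.3] wh [43.1 41.7] ang 53 z 5/50/95 [0.0335 0.0351 0.0364]
wrist spool 725 in tray [-35.6   0.9] wh [36.7 36. ] ang 53 z 5/50/95 [0.0392 0.0405 0.0418]
wrist charger 1601 in tray [-3.6 -0.5] wh [39.1 71.7] ang 90 z 5/50/95 [0.0217 0.0249 0.0264]
side green 71 in tray [  0.5 -27.1] wh [53.8 13.1] ang 1 z 5/50/95 [0.0162 0.0196 0.0235]
side blue 64 in tray [ 1.4 19.7] wh [59.4 13. ] ang 5 z 5/50/95 [0.0129 0.0184 0.0232]
side jar 83 in tray [34.9 -5.6] wh [40.3 35.8] ang 80 z 5/50/95 [0.0331 0.0367 0.04  ]
side spool 51 in tray [-35.8   0.8] wh [34.5 30.1] ang 57 z 5/50/95 [0.0384 0.0417 0.0444]
side charger 132 in tray [-4.3 -4.5] wh [37.7 67.2] ang 89 z 5/50/95 [0.0213 0.0261 0.0293]
```

All five are in their bays, at floor height plus their own height, with centre errors below 6 mm. Handing in.

```bash
python3 -c "
from plant import *
print(close_job())"
```

```text
the job is handed in; nothing more can be done
None
```

I sorted all five items into their trays, released them, and handed the job in at about 34 s. The final camera check had every item on its tray floor and within 6 mm of its bay centre; the hand-in call returned no verdict.

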